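# Put the stockroom torch back on charge

## Robot

A 7-joint arm with a two-finger parallel gripper is mounted at the origin on the work surface. World frame = base frame: x ahead of the robot, y to its left, z up, the work surface at z = 0. Lengths are in m, angles in rad, forces in N, time in s.
With the tool pointing down it reaches from about 0.4 to 0.85 m from the base axis. Payload 10.4 kg.
Tool frame: the origin (TCP) lies on the front face of the gripper's body, between the roots of the fingers; the fingertips stand 73 mm ahead of it and the grasp point (between the pads) lies 54 mm ahead of it; x points along the fingers, y is the direction in which the jaws open and shut, and the axes are right-handed (so a half turn about x gives the same grasp; the last joint's range is limited). The gripper opens to 85 mm and grips with 20 to 120 N. Pads are 22 mm wide; open, the fingers measure 114 mm over their backs; the gripper's body (76 mm by 85 mm) begins 54 mm behind the grasp point. The pads swing forward as they close: fully open they stand 13 mm farther back than shut.
Start: joints at [-1.162, 0.332, -0.065, 1.46, 0.022, 1.35, -0.088], TCP at [0.262, 0.568, 0.304] pointing down, gripper open.
Joint ranges: [-2.6, 2.6], [-0.5, 2.12], [-1.47, 1.34], [0.16, 2.42], [-1.27, 4.41], [0.06, 2.06], [-2.6, 2.6]. Speed limits (rad/s): [2.22, 2.22, 2.79, 2.79, 3.14, 3.14, 3.14].

## Interface

Orientations are given as a unit quaternion [x, y, z, w].
In Python, from workcell import manip gives the robot as it stands. The module is installed in compiled form; this text tells all that it offers.
- The arm moves only by the tool arm_command, never from a script. Its argument "moves" is a list that holds one entry, the list of rows, each a list of 5 numbers: the closure, from 0 (fully open) to 1 (shut), then the shift along the tool's x, y, z in units of 25 mm (1.0 is 25 mm), then the turn about the tool's x in degrees. A call has 1 to 12 rows; each row shifts and turns the commanded pose from where the row before left it, along the tool's axes as they then stand; what a row does not reach is not made up. A row lasts 1/12 s, in which the tool goes at most 41.7 mm and 7.16 degrees, less where a joint would pass 70% of its speed; a pose out of reach is approached as far as the arm can. A call is refused whole if a number of a shift passes 1 or a number of a turn 7.16, either way. A call with a gripper value outside its range is refused whole. The fingers move at their own pace and stop on an object; "force" is the grip in N (left out, the last holds). Time passes only in rows, so rows that do not move let the fingers close. It gives the time, the measured TCP pose, the force and the opening at its end, in the units of the state.
- manip.get_obs(): the state, without advancing time (a new reading comes with each control period).
- manip.camera(name): name is "scene" or "side" or "wrist"; returns the picture (420x560x3 uint8, red, green, blue); there is no depth.
- manip.camera_info(name): a dict with "vfov" (degrees; the focal length in pixels is half the picture's height over the tangent of half this angle, whatever the lens; pixels are square), "cx", "cy" (the principal point, pixels), "pose" (4x4, takes a point from camera to world coordinates). Camera axes: x right, y down, z forward; pixel columns grow to the right and rows downward; lengths in m; the calibration is good to about 2 mm. A picture is of the moment at which its call begins: read the wrist's pose just before it. camera_info takes no time and is no camera call; for the wrist camera it gives the pose at the moment of the call.
- manip.hand_in(): hands the job in, once; it reports no verdict.
Trained networks look in the newest picture that a camera, given by its name, has taken for a name from the list of things; names that differ only in an ending like _2 or _b are one class to them, and where a whole thing is asked for, a point or a joint stands for the part that bears it (a point fixed in the world has none). Each returns a list of dicts, best first, with "confidence" (0 to 1); they miss things now and then, are a little off and sometimes report something else, mostly with a low value. They report only what shows in the picture. A call takes as long as a camera call. They do not tell look-alikes from the thing itself.
- manip.regions_of(query, camera): "mask" (420x560 bool, what is visible of it) and "rect" ([left, top, right, bottom] in pixels, round what is visible of it).
- manip.pinpoint(query, camera): "pixel" ([row, column] in pixels: a listed point, or the origin of a listed thing).
The state is a dict: "clock": time; "joint_pos": joint angles; "joint_velocities": joint speeds; "tau": joint torques, N m; "position": TCP position; "ee_rot": TCP orientation; "ft_force": force on the tool from outside, world axes, zero at the start; "torque": the same for the moment, N m; "grip_width": opening from 0.0 (shut) to 1.0 (fully open).
Only numpy, scipy, OpenCV 4.12 (cv2) and the standard library are available. Lean on these libraries where they do the work, as an engineer would, in place of code of your own. Each camera call takes 0.05 s, during which the arm holds its last target.

## Task

Put the torch back on charge: take it from its notched rest and press it down between the spring fingers of the charging cradle until both clips have snapped around its body, tail towards the contact block but still clear of it. Then slide it along in the clips, by feel and gently, until its tail has pushed the sprung contact in to its firm stop, and let go. Never push hard on the cradle, and leave everything else on the bench where it is.

Things in the scene. Friction and masses are not known exactly. Their poses are not given: they have to be found in the camera images.
- torch_mid (a point): Point on the torch's axis 100 mm from its tail end. Round rod 190 mm long, 0.16 to 0.26 kg: black body 28 mm in diameter, with a bright metal head 36 mm in diameter over the 34 mm at its head end. Own x axis along the torch to the tail (tail end +100 mm, head end -90 mm, head's shoulder -56 mm; balance point about -3 mm). It starts lying level with its axis 36 mm above the bench.
- torch_tail (a point): Centre of the flat tail end of the torch, 100 mm along +x from torch_mid.
- cradle: Charging cradle fixed to the bench: grey plastic base 202 x 70 x 8 mm (x = -62 to 140 mm), origin on its underside, z up. Its x axis is the line along which a clipped torch lies, pointing to the contact block at its +x end; y is across. Two bright steel spring clips stand on it, up to 71 mm above the bench; free room between them for gripper fingers: x = -25 to 49 mm, above the 11 mm high base.
- seat (a point): Where the axis of a fully seated torch passes the cradle's x = 0, y = 0; 50 mm above the bench; same axes as the cradle. Press the torch in with torch_mid between x = -34 and -26 mm from here: then its tail is clear of the contact in any setting and its head is outside the clips. Sliding a clipped torch along takes about 5 to 9 N; clip friction keeps a released torch where it is.
- clip_a (a point): Clip at the cradle's x = -32 mm, 14 mm long, on the seated axis (50 mm above the bench). Two spring fingers flare upward (mouth 37 mm wide, 20 mm above this point) from a throat 18 mm wide, 11 mm above this point. They yield sideways as the body is pressed down: resistance begins about 25 mm above the seat and vanishes as the body's axis passes below 11 mm; it then snaps on to a V saddle.
- clip_b (a point): The same clip at the cradle's x = +56 mm. Pressing into both clips together takes some 8 to 15 N at the peak; pulling out takes about as much.
- contact (a joint): Round brass sprung contact, 18 mm in diameter, facing -x on the torch's axis in the face of the contact block: 0 m = fully out, 0.004 m = in to its firm stop; 0.4 N to start, 1.2 N fully in. The block (24 x 44 mm, 60 mm high, clamp knob to +y) is clamped somewhere along a slot, not measured: the free contact's face is 78 to 108 mm along x from seat. The stop bears 15 N, no more.
- rest: Notched plywood holder fixed to the bench, 150 x 64 mm, origin on its underside. The torch lies along its x axis, tail to +x, in two V notches 12 mm long at x = -40 and +72 mm, torch_mid within 6 mm of x = 0. Base 6 mm thick, notches up to 34 mm high; nothing else between them.
- smallbox: Small brown carton 58 x 40 x 30 mm, bystander; origin under its centre.
- tape: Empty cardboard tape core, 64 mm in diameter, 24 mm high, bystander; origin under its centre.
- whitebox: White carton 100 x 110 x 50 mm, bystander; origin under its centre.
- redbox: Red carton 100 x 130 x 60 mm, bystander; origin under its centre.
There are look-alikes about, which are no part of the job. There is more than one size of the part that bears torch_mid; the job needs the smaller. Leave any green look-alike of the cradle alone.

How it is judged:
By the outcome, as a careful person would: the job done as asked, in the order asked, and still so for the second after the job is handed in, with the robot touching nothing.
It also fails if it takes over 48 s, if anything falls off the work surface, if the arm or the gripper's body presses on something with over 40 N, if the wrist force passes 120 N, or if a joint passes its speed limit or range.

## Working session

There is one attempt and no reset: what is moved stays moved. The work goes in short steps, Python scripts to look and compute and a tool call to move; the robot and the scene stay as the last step left them, time stands still between calls to the robot, and variables do not carry over. Pictures are saved under pics/ and viewed, and the job is handed in when it is done.

Besides the shell and the picture viewer there is one more tool, called after ">>>" by a JSON object that holds its "fn" and its "kwargs". arm_command: Moves the arm, as the interface text tells. Its arguments: {"type":"object","properties":{"moves":{"type":"array","items":{"type":"array","items":{"type":"array","items":{"type":"number"}}}},"force":{"type":"number"}},"required":["moves"]}

```bash
mkdir -p pics
cat > h.py <<'E'
import numpy as np, cv2
from workcell import manip
from scipy.spatial.transform import Rotation as R
def save(n,im): cv2.imwrite('pics/'+n+'.png',im[:,:,::-1])
def ray(info,px):
    f=210/np.tan(np.radians(info['vfov'])/2); T=np.array(info['pose'])
    d=np.array([(px[1]-info['cx'])/f,(px[0]-info['cy'])/f,1.]); return T[:3,3],T[:3,:3]@d
def atz(info,px,z):
    o,d=ray(info,px); return o+d*(z-o[2])/d[2]
def proj(info,p):
    f=210/np.tan(np.radians(info['vfov'])/2); T=np.array(info['pose'])
    c=T[:3,:3].T@(np.array(p)-T[:3,3]); return c[1]/c[2]*f+info['cy'],c[0]/c[2]*f+info['cx']
E
python3 - <<'E'
from h import *
o=manip.get_obs(); print(o)
for c in ['scene','side','wrist']:
    save(c+'0',manip.camera(c)); i=manip.camera_info(c); print(c,i)
    for q in (['torch_mid','torch_tail','seat','contact','rest','clip_a','cradle'] if c!='wrist' else []):
        for r in manip.pinpoint(q,c):
            print(c,q,np.round(r['pixel'],1),round(r['confidence'],2))
E
```

```text
{'clock': 0.0, 'joint_pos': array([-1.16161137,  0.33286893, -0.06472735,  1.46093228,  0.02158922,
        1.3498553 , -0.08848786]), 'joint_velocities': array([ 0.00123531,  0.00073879,  0.00076183,  0.00027343, -0.00049131,
        0.00043488,  0.00077442]), 'tau': array([-2.07289268e-04, -6.25451303e+01,  4.87621897e-02, -3.91600013e+01,
        1.61137880e-02,  9.92088433e-03,  4.44025488e-06]), 'position': array([0.26143247, 0.56741121, 0.30312206]), 'ee_rot': array([ 0.15098071,  0.6907849 , -0.15193206,  0.69060676]), 'ft_force': array([-0.22641318,  0.21260471, -0.00487596]), 'torque': array([ 0.05228255, -0.01400619,  0.00267106]), 'grip_width': 1.001742263507662}
scene {'vfov': 47.99159071445392, 'cx': 282.5489467687658, 'cy': 203.6302199910565, 'pose': array([[-0.12846669,  0.56388268, -0.81580183,  1.55530956],
       [ 0.99154352,  0.0577884 , -0.11619787,  0.16716872],
       [-0.01837808, -0.82383058, -0.5665381 ,  0.85087539],
       [ 0.        ,  0.        ,  0.        ,  1.        ]])}
scene torch_mid [241.5 349.8] 0.92
scene torch_mid [194.7 355.1] 0.8
scene torch_tail [218.4 344.4] 0.95
scene torch_tail [239.6 384. ] 0.76
scene seat [223.8 208.2] 0.91
scene seat [177.4 210. ] 0.9
scene seat [235.7 210.9] 0.53Traceback (most recent call last):
  File "<stdin>", line 6, in <module>
ValueError: it knows: clip, cradle, redbox, rest, seat, smallbox, tape, torch_mid, torch_tail, whitebox
```

View pics/scene0.png

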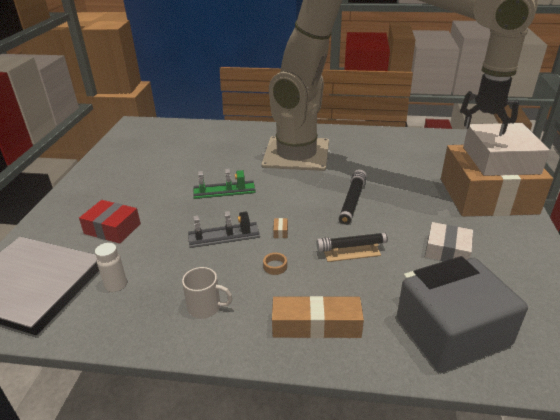

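Run:
```python
from h import *
for c in ['side','wrist']:
    save(c+'0',manip.camera(c)); i=manip.camera_info(c); print(c,i)
    for q in ['torch_mid','torch_tail','seat','rest']:
        for r in manip.pinpoint(q,c):
            print(c,q,np.round(r['pixel'],1),round(r['confidence'],2))
```

```text
side {'vfov': 42.420868878642985, 'cx': 281.9277881735837, 'cy': 205.9068090191462, 'pose': array([[ 0.87839676, -0.32519456,  0.3502394 , -0.08940623],
       [-0.47791466, -0.6039261 ,  0.63786428, -1.01469016],
       [ 0.00408872, -0.72768246, -0.68590198,  1.1446873 ],
       [ 0.        ,  0.        ,  0.        ,  1.        ]])}
side torch_mid [248.9 347.4] 0.73
side torch_mid [187.2 199.3] 0.66
side torch_mid [161.4 273.4] 0.56
side torch_tail [152.8 251.5] 0.73
side torch_tail [182.1 240.4] 0.55
side seat [242.1 337.4] 0.89
side seat [290.5 267.7] 0.88
side rest [172.9 274.2] 0.95
wrist {'vfov': 66.18810107474414, 'cx': 281.91572587481267, 'cy': 204.2418206781366, 'pose': array([[ 0.41841469,  0.871698  ,  0.25509163,  0.19468801],
       [ 0.90825554, -0.40125987, -0.11858498,  0.59760464],
       [-0.00101225,  0.28130608, -0.95961756,  0.37416252],
       [ 0.        ,  0.        ,  0.        ,  1.        ]])}
wrist torch_mid [316.1  37.4] 0.57
wrist torch_tail [391.   83.2] 0.92
```

View side.

View pics/side0.png

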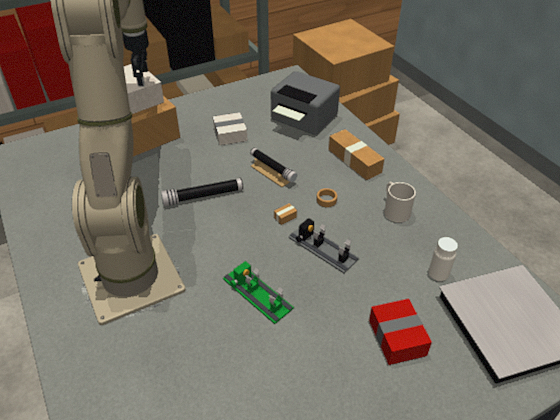

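View pics/wrist0.png

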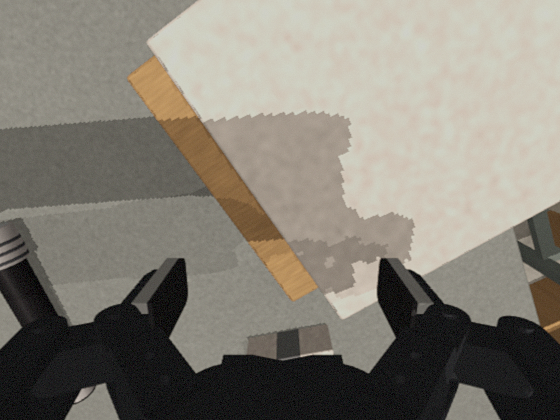

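Run:
```python
from h import *
S=manip.camera_info('scene');D=manip.camera_info('side');W=manip.camera_info('wrist')
print('rest torch mid',atz(S,(241.5,349.8),.036),atz(D,(161.4,273.4),.036))
print('tail',atz(S,(239.6,384),.036),atz(D,(182.1,240.4),.036),atz(D,(152.8,251.5),.036))
print('other mid',atz(S,(194.7,355.1),.014),atz(D,(187.2,199.3),.014))
print('other tail',atz(S,(218.4,344.4),.014))
for p in [(223.8,208.2),(235.7,210.9),(177.4,210)]: print('seatS',atz(S,p,.05))
for p in [(242.1,337.4),(290.5,267.7)]: print('seatD',atz(D,p,.05))
print('rest',atz(D,(172.9,274.2),0))
```

```text
rest torch mid [0.54346404 0.20537826 0.036     ] [0.55362654 0.21609611 0.036     ]
tail [0.52538618 0.29768865 0.036     ] [0.41415371 0.17349705 0.036     ] [0.51075522 0.29111618 0.036     ]
other mid [0.27645455 0.22035732 0.014     ] [0.29927857 0.23626654 0.014     ]
other tail [0.40851288 0.1891332  0.014     ]
seatS [ 0.52363436 -0.1938998   0.05      ]
seatS [ 0.57583313 -0.17251448  0.05      ]
seatS [ 0.27584511 -0.25327996  0.05      ]
seatD [ 0.53466728 -0.1968631   0.05      ]
seatD [ 0.2887892  -0.25363636  0.05      ]
rest [0.54849558 0.20128157 0.        ]
```

```bash
cat >> h.py <<'E'
def shift(target,turn=0):
    o=manip.get_obs(); Q=R.from_quat(o['ee_rot']).as_matrix()
    return Q.T@(np.array(target)-o['position'])/.025
E
python3 - <<'E'
from h import *
o=manip.get_obs();Q=R.from_quat(o['ee_rot']).as_matrix();print(o['clock']);print(Q.round(3))
print(o['position'],shift([.58,.22,.30]))
S=manip.camera_info('scene')
# camera offset in tool frame
W=manip.camera_info('wrist')['pose'];print((Q.T@(W[:3,3]-o['position'])).round(4));print((Q.T@W[:3,:3]).round(3))
im=cv2.imread('pics/scene0.png')
a=cv2.resize(im[160:290,170:400],None,fx=3.4,fy=3.4,interpolation=cv2.INTER_CUBIC);cv2.imwrite('pics/sz.png',a)
im=cv2.imread('pics/side0.png')
a=cv2.resize(im[130:290,150:370],None,fx=3.6,fy=3.6,interpolation=cv2.INTER_CUBIC);cv2.imwrite('pics/dz.png',a)
E
```

```text
0.7
[[ 0.     0.418  0.908]
 [ 0.     0.908 -0.418]
 [-1.     0.    -0.   ]]
[0.26154502 0.56765722 0.30394123] [ 0.15642931 -7.29914516 17.38877344]
[-0.0703 -0.0008 -0.0733]
[[ 0.001 -0.281  0.96 ]
 [ 1.     0.    -0.001]
 [-0.     0.96   0.281]]
```

View pics/sz.png

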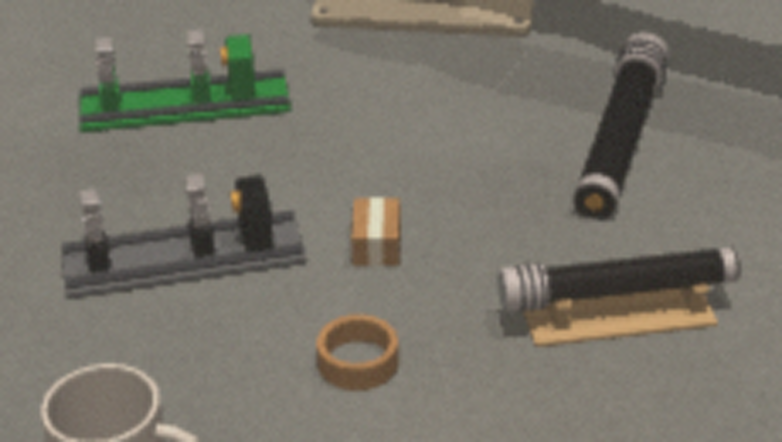

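View pics/dz.png

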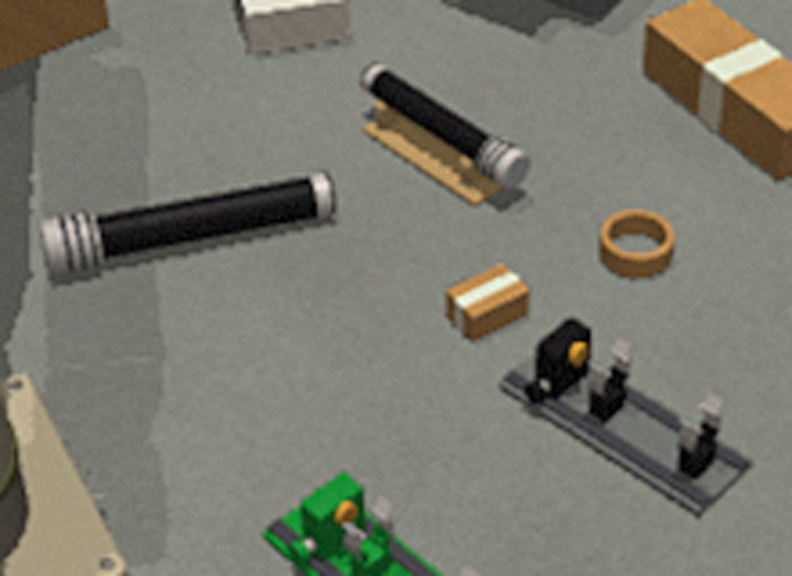

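>>> {"fn": "arm_command", "kwargs": {"moves": [[[0,0,-0.6,1,0],[0,0,-0.6,1,0],[0,0,-0.6,1,0],[0,0,-0.6,1,0],[0,0,-0.6,1,0],[0,0,-0.6,1,0],[0,0,-0.6,1,0],[0,0,-0.6,1,0],[0,0,-0.6,1,0],[0,0,-0.6,1,0],[0,0,-0.6,1,0],[0,0,-0.6,1,0]]], "force": 60}}

```text
clock: 1.7
position: [0.4593, 0.2773, 0.3042]
ee_rot: [0.152, 0.691, -0.151, 0.691]
ft_force: [1.0, 0.1, 0.1]
grip_width: 1.0
```

>>> {"fn": "arm_command", "kwargs": {"moves": [[[0,0,0,0,7],[0,0,0,0,7],[0,0,0,0,7],[0,0,0,0,7],[0,0,0,0,7],[0,0,0,0,7],[0,0,0,0,7]]]}}

```text
clock: 2.28
position: [0.4587, 0.2786, 0.304]
ee_rot: [0.426, 0.564, -0.426, 0.564]
ft_force: [0.3, -0.2, -0.6]
grip_width: 1.002
```

Run:
```python
from h import *
o=manip.get_obs();Q=R.from_quat(o['ee_rot']).as_matrix();print(o['clock'],o['position'],o['joint_pos'].round(2));print(Q.round(3))
save('w1',manip.camera('wrist'));W=manip.camera_info('wrist')
for q in ['torch_mid','torch_tail','rest']:
    for r in manip.pinpoint(q,'wrist'):
        z={'rest':0}.get(q,.036); print(q,np.round(r['pixel'],1),round(r['confidence'],2),atz(W,r['pixel'],z))
print(shift([.545,.24,.25]))
```

```text
2.2833 [0.45867215 0.27863139 0.30400351] [-0.82  0.13  0.2   1.71 -0.03  1.3  -0.33]
[[ 0.     0.962  0.274]
 [ 0.     0.274 -0.962]
 [-1.     0.    -0.   ]]
torch_mid [194.4 125.2] 0.95 [0.29720296 0.21738707 0.036     ]
torch_mid [258.5 335.3] 0.68 [0.54054086 0.20528328 0.036     ]
torch_mid [  6.6 380.9] 0.67 [0.50185975 0.46023694 0.036     ]
torch_tail [172.1 340.8] 0.95 [0.51493596 0.30268444 0.036     ]
torch_tail [239.  231.4] 0.6 [0.41984555 0.19713412 0.036     ]
rest [249.9 330. ] 0.58 [ 5.41334093e-01  1.99707566e-01 -5.55111512e-17]
[2.16010654 2.87005016 2.46617982]
```

View pics/w1.png

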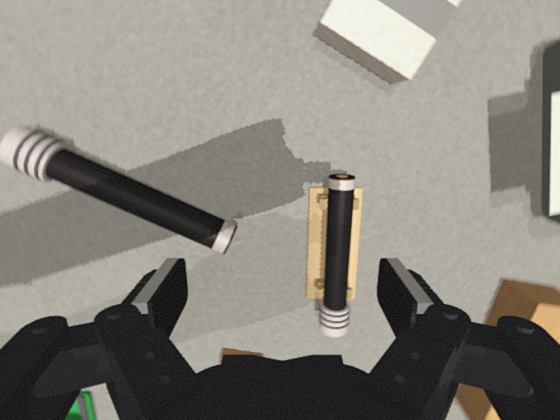

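Run:
```python
from h import *
S=manip.camera_info('scene');D=manip.camera_info('side')
f=lambda x,y:(160+y/3.4,170+x/3.4); g=lambda x,y:(130+y/3.6,150+x/3.6)
a=atz(S,f(91,195),.07);b=atz(S,f(196,180),.07);c=atz(S,f(238,199),.05);print(a,b,c,np.linalg.norm((b-a)[:2]),np.linalg.norm((c-b)[:2]))
a=atz(D,g(710,402),.07);b=atz(D,g(622,347),.07);c=atz(D,g(577,352),.05);print(a,b,c,np.linalg.norm((b-a)[:2]),np.linalg.norm((c-b)[:2]))
for c in ['scene','side']:
  cam=manip.camera_info(c)
  manip.camera(c)
  for q in ['clip_a','cradle']:
    for r in manip.pinpoint(q,c):
      print(c,q,np.round(r['pixel'],1),round(r['confidence'],2),atz(cam,r['pixel'],.05 if q=='clip_a' else 0))
print(shift([.535,.23,.25]))
```

```text
[ 0.52324015 -0.2249148   0.07      ] [ 0.49328401 -0.14274212  0.07      ] [ 0.4894525  -0.10905434  0.05      ] 0.08746267264700291 0.03390496802582381
[ 0.54755666 -0.22308729  0.07      ] [ 0.51978056 -0.14225636  0.07      ] [ 0.49707504 -0.11393152  0.05      ] 0.0854701820649546 0.03630202010173656
scene clip_a [178.1 228.2] 0.88 [ 0.27425237 -0.19265275  0.05      ]
scene clip_a [181.  202.1] 0.85 [ 0.30031387 -0.27319058  0.05      ]
scene clip_a [224.  228.4] 0.62 [ 0.51856473 -0.13651316  0.05      ]
scene clip_a [223.8 192. ] 0.59 [ 0.52845181 -0.23986334  0.05      ]
scene cradle [189.8 210.9] 0.78 [ 0.27358982 -0.25619624  0.        ]
scene cradle [233.7 212.6] 0.67 [ 5.04958156e-01 -1.91133183e-01 -1.11022302e-16]
side clip_a [282.  252.6] 0.86 [ 0.26727746 -0.2110259   0.05      ]
side clip_a [234.2 317. ] 0.8 [ 0.50078534 -0.14444078  0.05      ]
side clip_a [248.6 347.1] 0.74 [ 0.54483317 -0.22972186  0.05      ]
side clip_a [294.  278.4] 0.61 [ 0.30738938 -0.27618952  0.05      ]
side clip_a [198.7 326.8] 0.48 [ 0.60285806 -0.03272329  0.05      ]
side cradle [304.  267.9] 0.78 [ 0.28638639 -0.25787086  0.        ]
side cradle [176.4 276.6] 0.29 [0.54704267 0.18178649 0.        ]
[2.15749742 2.3820448  2.72320389]
```

>>> {"fn": "arm_command", "kwargs": {"moves": [[[0,0.55,0.6,0.7,1],[0,0.55,0.6,0.7,0],[0,0.55,0.6,0.7,0],[0,0.5,0.6,0.6,0],[0,0,0,0,0]]]}}

```text
clock: 3.2
position: [0.5366, 0.2258, 0.2474]
ee_rot: [0.429, 0.561, -0.432, 0.561]
ft_force: [-0.3, -0.6, -0.8]
grip_width: 0.998
```

Run:
```python
from h import *
o=manip.get_obs();Q=R.from_quat(o['ee_rot']).as_matrix();print(o['clock'],o['position'],o['joint_pos'].round(2));print(Q.round(3))
im=manip.camera('wrist');save('w2',im);W=manip.camera_info('wrist')
for q in ['torch_mid','torch_tail']:
    for r in manip.pinpoint(q,'wrist')[:2]:
        print(q,np.round(r['pixel'],1),round(r['confidence'],2),atz(W,r['pixel'],.036))
for r in manip.regions_of('torch_mid','wrist'):
    print(r['rect'],r['confidence'])
    ys,xs=np.nonzero(r['mask']); 
    pts=np.array([atz(W,(y,x),.036)[:2] for y,x in zip(ys,xs)]); m=pts.mean(0); u,s,v=np.linalg.svd(pts-m,full_matrices=False); print(m,v[0], (pts-m)@v[0]@np.zeros(0) if 0 else [((pts-m)@v[0]).min(),((pts-m)@v[0]).max()])
```

```text
3.2 [0.53661827 0.22578662 0.24741055] [-0.7   0.28  0.27  1.67 -0.07  1.21 -0.16]
[[-0.002  0.966  0.259]
 [-0.003  0.259 -0.966]
 [-1.    -0.003  0.003]]
torch_mid [215.5 288.3] 0.84 [0.54457035 0.20688374 0.036     ]
torch_mid [134.8  14.4] 0.69 [0.29723333 0.21579155 0.036     ]
torch_tail [103.1 285.2] 0.81 [0.51567654 0.30178059 0.036     ]
torch_tail [193.3 155. ] 0.75 [0.42227113 0.19572004 0.036     ]
[268.2, 100.5, 307.0, 311.1] 0.9
[0.54126783 0.2114542 ] [ 0.27754942 -0.96071136] [np.float64(-0.09487843258523876), np.float64(0.1074458157548087)]
[1.4, 106.5, 162.3, 212.0] 0.75
[0.35311876 0.20722222] [ 0.98481404 -0.17361252] [np.float64(-0.07251774844352006), np.float64(0.07453189033236415)]
```

View pics/w2.png

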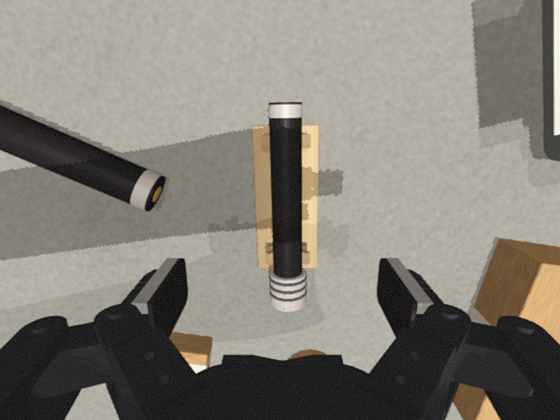

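Run:
```python
from h import *
im=cv2.imread('pics/w2.png').astype(int); W=manip.camera_info('wrist')
C=[]
for r in range(125,260,3):
    row=im[r].max(1); xs=np.nonzero(row[255:320]<45)[0]+255
    C.append((r,xs.min(),xs.max()))
C=np.array(C);print(C[::6])
P=np.array([atz(W,(r,(a+b)/2),.036)[:2] for r,a,b in C])
k=np.polyfit(P[:,1],P[:,0],1);print(k, 'x at y=.2345',np.polyval(k,.2345),'ang',np.degrees(np.arctan(k[0])))
d=np.array([k[0],1])/np.hypot(k[0],1);print(d)
t=atz(W,(103.1,285.2),.036)[:2]; print('tail row edge',atz(W,(103,285),.036), atz(W,(308,288.5),.036))
tail=np.array([np.polyval(k,.3018),.3018]);print(tail-.1*d,tail-.07*d)
o=manip.get_obs()['position'];print(shift([*(tail-.07*d),.089]))
```

```text
[[125 270 300]
 [143 271 300]
 [161 271 300]
 [179 272 300]
 [197 272 300]
 [215 273 300]
 [233 274 300]
 [251 274 301]]
[-0.2951347   0.60413212] x at y=.2345 0.5349230345012836 ang -16.443158613589286
[-0.28306399  0.95910103]
tail row edge [0.51434396 0.30530844 0.036     ] [0.57093739 0.11448106 0.036     ]
[0.54336687 0.2058899 ] [0.53487495 0.23466293]
[ 6.46266857  0.06897608 -0.15090675]
```

>>> {"fn": "arm_command", "kwargs": {"moves": [[[0,1,0.03,-0.05,-1.4],[0,1,0.02,-0.04,0],[0,1,0.0,0,0],[0,1,0,0,0],[0,1,0,0,0],[0,0.8,0,0,0],[0.3,0.6,0,0,0],[0.6,0,0,0,0],[0.8,0,0,0,0],[1,0,0,0,0],[1,0,0,0,0],[1,0,0,0,0]]], "force": 60}}

```text
clock: 4.4
position: [0.5374, 0.2334, 0.0928]
ee_rot: [0.424, 0.566, -0.42, 0.568]
ft_force: [5.3, 2.2, 1.2]
grip_width: 0.309
```

Run:
```python
from h import *
o=manip.get_obs();Q=R.from_quat(o['ee_rot']).as_matrix();print(o['clock'],o['position'],o['grip_width'],o['ft_force'],o['torque']);print(Q.round(3))
```

```text
4.4 [0.53737491 0.23339823 0.09280394] 0.3085271455812291 [5.29407652 2.18014001 1.20942719] [ 0.45120032 -1.06728451 -0.00789333]
[[ 0.006  0.958  0.287]
 [ 0.003  0.287 -0.958]
 [-1.     0.007 -0.001]]
```

>>> {"fn": "arm_command", "kwargs": {"moves": [[[1,-0.3,0,0,0],[1,-0.6,0,0,0],[1,-1,0,0,0],[1,-1,0,0,0],[1,-1,0,0,0],[1,-1,0,0,0],[1,-0.6,0,0,0],[1,0,0,0,0]]]}}

```text
clock: 5.07
position: [0.5364, 0.2327, 0.2323]
ee_rot: [0.424, 0.566, -0.42, 0.568]
ft_force: [0.2, 1.3, -2.5]
grip_width: 0.306
```

Run:
```python
from h import *
o=manip.get_obs();Q=R.from_quat(o['ee_rot']).as_matrix();print(o['clock'],o['position'],o['grip_width'],o['ft_force'],o['torque']);print(Q.round(3))
save('w3',manip.camera('wrist'));save('s3',manip.camera('scene'))
print(shift([.52,-.19,.23]))
```

```text
5.0667 [0.53636717 0.23267029 0.23234132] 0.30593146261437737 [ 0.15153008  1.30009036 -2.45647626] [0.07824007 0.02140696 0.0140193 ]
[[ 0.005  0.958  0.287]
 [ 0.004  0.287 -0.958]
 [-1.     0.006 -0.002]]
[-0.09329713 -5.41577645 16.00577411]
```

View pics/w3.png

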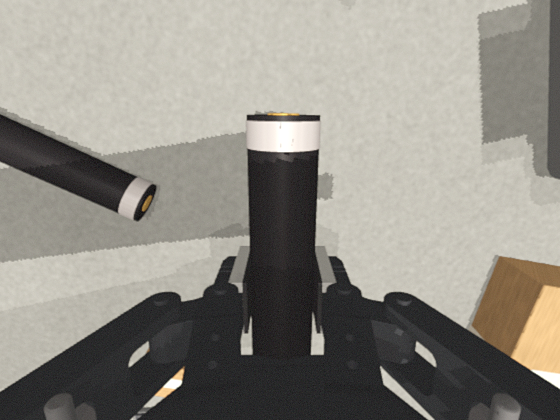

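View pics/s3.png

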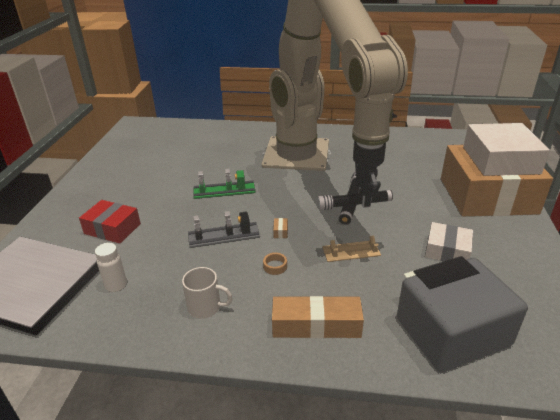

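>>> {"fn": "arm_command", "kwargs": {"moves": [[[1,0,-0.1,0.5,0],[1,0,-0.15,1,0],[1,0,-0.15,1,0],[1,0,-0.15,1,0],[1,0,-0.15,1,0],[1,0,-0.15,1,0],[1,0,-0.15,1,0],[1,0,-0.15,1,0],[1,0,-0.15,1,0],[1,0,-0.15,1,0],[1,0,-0.15,1,0],[1,0,-0.15,1,0]]]}}

```text
clock: 6.17
position: [0.5746, -0.058, 0.2261]
ee_rot: [0.422, 0.568, -0.423, 0.566]
ft_force: [0.8, 0.4, -2.8]
grip_width: 0.308
```

>>> {"fn": "arm_command", "kwargs": {"moves": [[[1,-0.1,-0.15,1,0],[1,-0.1,-0.15,1,0],[1,-0.1,-0.15,1,0],[1,-0.1,-0.15,1,0],[1,-0.1,-0.15,1,0],[1,0,0,0.5,0],[1,0,0,0,0]]]}}

```text
clock: 6.75
position: [0.5959, -0.1971, 0.2388]
ee_rot: [0.423, 0.566, -0.425, 0.566]
ft_force: [-0.2, -0.2, -2.2]
grip_width: 0.306
```

Run:
```python
from h import *
o=manip.get_obs();Q=R.from_quat(o['ee_rot']).as_matrix();print(o['clock'],o['position'],o['ft_force'],o['joint_pos'].round(2));print(Q.round(3))
save('w4',manip.camera('wrist'));W=manip.camera_info('wrist')
for q in ['seat','clip_a','cradle']:
    for r in manip.pinpoint(q,'wrist'):
        print(q,np.round(r['pixel'],1),round(r['confidence'],2),atz(W,r['pixel'],0.05 if q!='cradle' else 0))
```

```text
6.75 [ 0.59589675 -0.19710107  0.23883655] [-0.18469789 -0.19606011 -2.20755872] [-0.13  0.4   0.48  1.56 -0.19  1.23  0.67]
[[-0.002  0.959  0.282]
 [-0.002  0.282 -0.959]
 [-1.    -0.003  0.001]]
seat [170.4 200.2] 0.63 [ 0.5231321 -0.1905585  0.05     ]
clip_a [207.1 210.5] 0.73 [ 0.53815583 -0.21862909  0.05      ]
clip_a [100.1 191.2] 0.61 [ 0.50479448 -0.13923005  0.05      ]
cradle [159.  216.3] 0.84 [ 0.52575244 -0.18776355  0.        ]
cradle [207.7 208.4] 0.74 [ 0.5293465  -0.23770677  0.        ]
cradle [112.9 284.6] 0.65 [ 0.57645826 -0.12831717  0.        ]
```

View pics/w4.png

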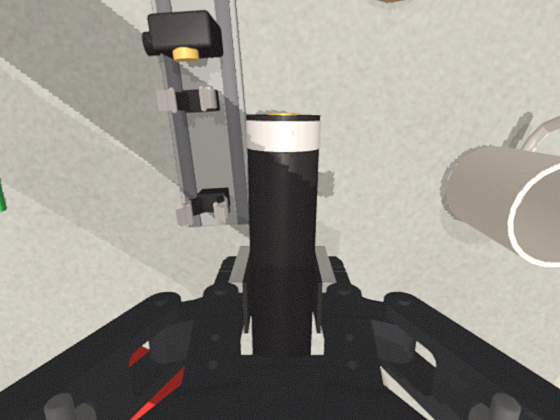

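Run:
```python
import cv2
im=cv2.imread('pics/w4.png')
cv2.imwrite('pics/w4z.png',cv2.resize(im[0:240,130:255],None,fx=5,fy=5,interpolation=cv2.INTER_CUBIC)[:600])
cv2.imwrite('pics/w4y.png',cv2.resize(im[120:240,130:255],None,fx=5,fy=5,interpolation=cv2.INTER_CUBIC))
```

```text
(no output)
```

View pics/w4z.png

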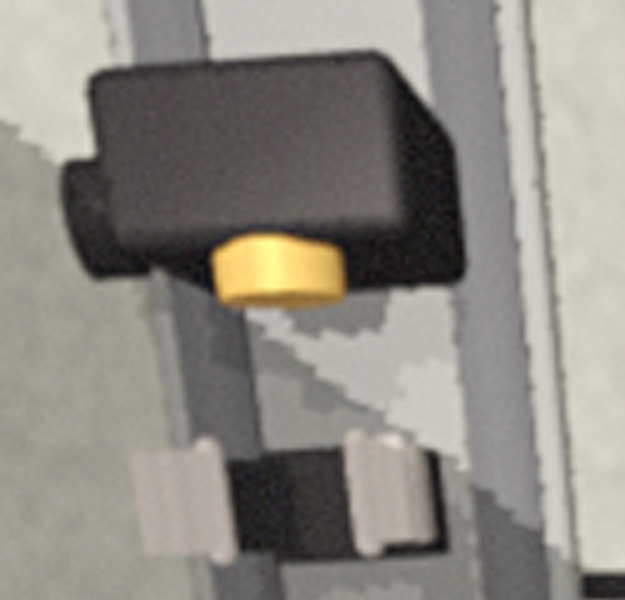

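View pics/w4y.png

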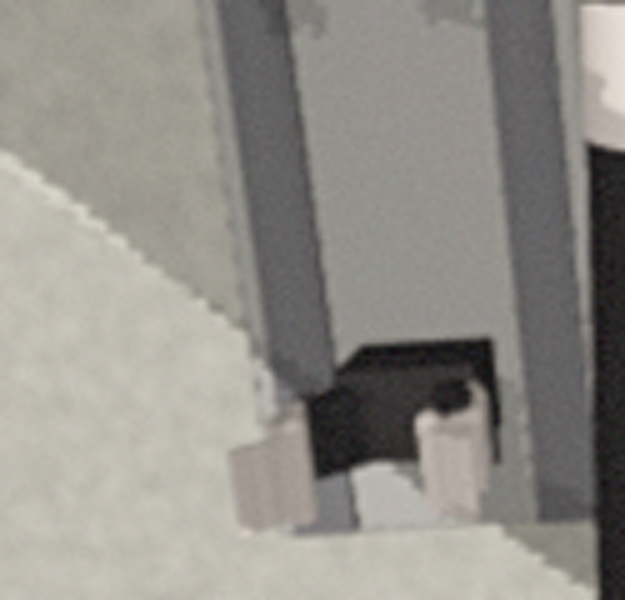

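Run:
```python
from h import *
W=manip.camera_info('wrist')
z=lambda x,y:(y/5,130+x/5); y5=lambda x,y:(120+y/5,130+x/5)
n=np.linalg.norm
bl=atz(W,z(138,500),.070);br=atz(W,z(433,490),.070);al=atz(W,y5(237,490),.07);ar=atz(W,y5(490,455),.07)
print('mouth',n(bl-br),n(al-ar)); b=(bl+br)/2;a=(al+ar)/2
print('b',b,'a',a,'dist',n(b-a)); d=(b-a)[:2]/n((b-a)[:2]);print('dir',d,np.degrees(np.arctan2(-d[0],d[1])))
tb=[atz(W,z(*p),.061) for p in((222,500),(362,495))];ta=[atz(W,y5(*p),.061) for p in((313,465),(420,460))]
print('throat',n(tb[0]-tb[1]),n(ta[0]-ta[1]),sum(tb)/2,sum(ta)/2)
# base edges: rails. left inner rail edge & outer edges at z=.011? 
for nm,p in dict(lout_t=z(165,330),lin_t=z(245,330),rin_t=z(455,330),rout_t=z(520,330)).items(): print(nm,atz(W,p,.011))
for nm,p in dict(lout_b=y5(235,250),lin_b=y5(315,250),rin_b=y5(508,250),rout_b=y5(575,250)).items(): print(nm,atz(W,p,.011))
# contact face
c=atz(W,z(281,295),.045);print('contact',c)
s=a[:2]+32*.001*d; print('seat',s)
# contact face bottom edge center at z=.041, width 18 check
cl=atz(W,z(216,295),.05);cr=atz(W,z(345,290),.05);print('cw',n(cl-cr))
for zz,p in((.05,((281,250+45))),(.041,(281,303)),(.059,(280,None))):
    if p[1]: q=atz(W,z(*p),zz);print('contact x',(q[:2]-s)@d,'y',(q[:2]-s)@np.array([-d[1],d[0]]))
# tail in tool frame
o=manip.get_obs();Q=R.from_quat(o['ee_rot']).as_matrix()
for px,xt in (((120,283.5),.043),((113,283.5),.052),((150,283),.043)):
    org,dd=ray(W,px);lo=Q.T@(org-o['position']);ld=Q.T@dd;t=(xt-lo[0])/ld[0];print('tool frame',(lo+t*ld).round(4))
```

```text
mouth 0.04189285793950017 0.040411542889961474
b [ 0.50774729 -0.1352835   0.07      ] a [ 0.53737863 -0.2161192   0.07      ] dist 0.08609545724451223
dir [-0.34416853  0.93890789] 20.131047939505436
throat 0.020639728806582228 0.017423898580253925 [ 0.50624413 -0.13580494  0.061     ] [ 0.53613156 -0.2177803   0.061     ]
lout_t [ 0.46589264 -0.11781325  0.011     ]
lin_t [ 0.47904887 -0.11385406  0.011     ]
rin_t [ 0.51357687 -0.10346334  0.011     ]
rout_t [ 0.52426203 -0.10024779  0.011     ]
lout_b [ 0.49551964 -0.20309515  0.011     ]
lin_b [ 0.50987718 -0.19876862  0.011     ]
rin_b [ 0.54450744 -0.18833308  0.011     ]
rout_b [ 0.55652693 -0.1847111   0.011     ]
contact [ 0.49413536 -0.10851299  0.045     ]
seat [ 0.52636524 -0.18607415]
cw 0.019212123577008886
contact x 0.0831348685134174 y 0.0022364749531917708
contact x 0.08341488177931361 y 0.004791869274830041
tool frame [ 0.043  -0.0014 -0.0686]
tool frame [ 0.052  -0.0014 -0.0708]
tool frame [ 0.043  -0.0016 -0.0585]
```

>>> {"fn": "arm_command", "kwargs": {"moves": [[[1,0.3,-0.6,-0.25,0],[1,0.5,-0.65,-0.3,0],[1,0.6,-0.65,-0.3,0],[1,0.6,-0.64,-0.3,0],[1,0.5,0,0,-3.7],[1,0,0,0,0],[1,0,0,0,0]]]}}

```text
clock: 7.53
position: [0.5281, -0.1824, 0.1776]
ee_rot: [0.404, 0.581, -0.404, 0.58]
ft_force: [0.3, 0.0, -1.8]
grip_width: 0.305
```

Run:
```python
from h import *
o=manip.get_obs();Q=R.from_quat(o['ee_rot']).as_matrix();print(o['clock'],o['position'],o['ft_force'],o['joint_pos'].round(2));print(Q.round(3))
for c in ['wrist','side','scene']: save(c+'5',manip.camera(c))
print(shift([.5269,-.1875,.15]))
im=cv2.imread('pics/side5.png');cv2.imwrite('pics/side5z.png',cv2.resize(im[120:320,200:420],None,fx=3,fy=3,interpolation=cv2.INTER_CUBIC))
```

```text
7.5333 [ 0.52814554 -0.18238305  0.17757053] [ 0.31198316  0.04511197 -1.78198137] [-0.15  0.31  0.47  1.81 -0.16  1.06  0.74]
[[-0.001  0.937  0.348]
 [ 0.001  0.348 -0.937]
 [-1.    -0.    -0.001]]
[ 1.14363878 -0.13778415  0.12625551]
```

View pics/wrist5.png

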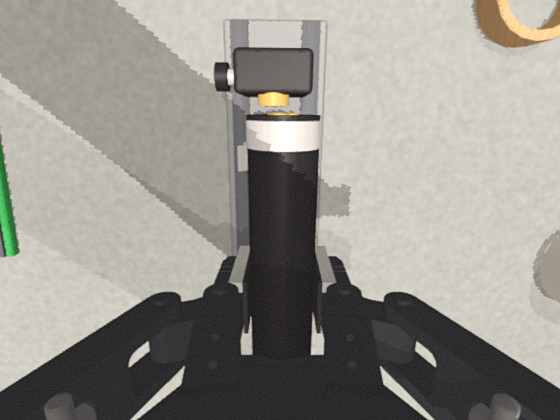

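View pics/side5z.png

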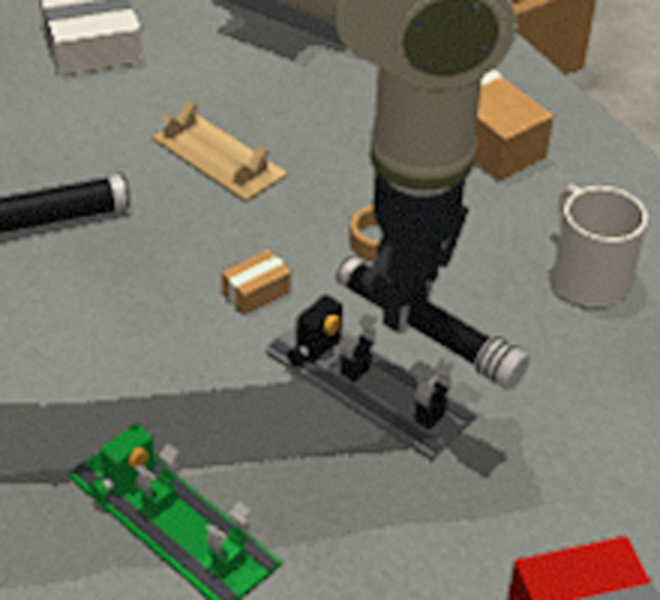

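Run:
```python
from h import *
W=manip.camera_info('wrist');o=manip.get_obs();Q=R.from_quat(o['ee_rot']).as_matrix()
im=cv2.imread('pics/wrist5.png');cv2.imwrite('pics/w5z.png',cv2.resize(im[10:260,190:350],None,fx=4,fy=4,interpolation=cv2.INTER_CUBIC)[:600])
tf=lambda p:Q.T@(p-o['position'])
for nm,px,z in (('contact',(99,273),.05),('contact face',(105,273.5),.041),('railR out top',(25,326),.008),('railL out top',(25,225),.008),('railLout mid',(200,233),.008),('railRout mid',(200,321),.008)):
    print(nm,tf(atz(W,px,z)).round(4))
```

```text
contact [ 0.1285 -0.0072 -0.0781]
contact face [ 0.1375 -0.0071 -0.0749]
railR out top [ 0.1705  0.0275 -0.1265]
railL out top [ 0.1704 -0.0401 -0.1265]
railLout mid [ 0.1705 -0.0399 -0.0048]
railRout mid [ 0.1706  0.0284 -0.0048]
```

View pics/w5z.png

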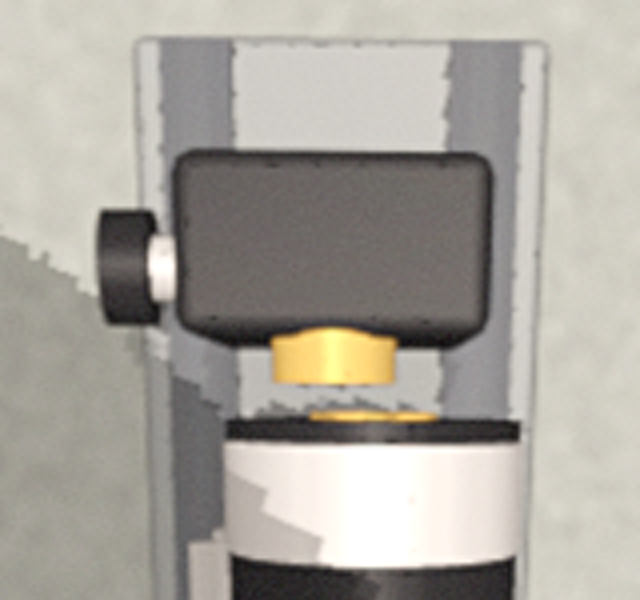

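```bash
python3 - <<'E'
from h import *
W=manip.camera_info('wrist');o=manip.get_obs();Q=R.from_quat(o['ee_rot']).as_matrix()
s=np.array([.5269,-.1875]);d=np.array([-.3442,.9389])
for c in (47,): 
  for px in ((19.5,250),(19.5,310)):
    for z in (.008,): p=atz(W,px,z)[:2];print('far end x',(p-s)@d)
# from w4 : rebuild camera pose using relative tool-camera transform
Tc=np.eye(4);Tc[:3,:3]=Q;Tc[:3,3]=o['position'];rel=np.linalg.inv(Tc)@W['pose']
T4=np.eye(4);T4[:3,:3]=R.from_quat([.423,.566,-.425,.566]).as_matrix();T4[:3,3]=[0.59589675,-0.19710107,0.23883655]
W4=dict(W);W4['pose']=T4@rel
y5=lambda x,y:(120+y/5,130+x/5);z=lambda x,y:(y/5,130+x/5)
for nm,px,h in (('near end',y5(400,528),.008),('near end bottom',y5(590,522),.008),('near end low',y5(400,532),0),('clipbTop l',z(138,500),.07),('clipb r',z(433,490),.07),('clipa l',y5(237,490),.07),('clipa r',y5(490,455),.07),('contact',z(281,295),.05),('clipb base front',z(340,555),.03),('clipa block back',y5(430,340),.011)):
    p=atz(W4,px,h)[:2];print(nm,((p-s)@d).round(4),((p-s)@[-d[1],d[0]]).round(4))
S=manip.camera_info('scene');D=manip.camera_info('side')
E
python3 - <<'E'
import cv2
im=cv2.imread('pics/scene0.png');cv2.imwrite('pics/sc.png',cv2.resize(im[200:250,180:270],None,fx=8,fy=8,interpolation=cv2.INTER_CUBIC))
im=cv2.imread('pics/side0.png');cv2.imwrite('pics/sd.png',cv2.resize(im[210:275,280:365],None,fx=8,fy=8,interpolation=cv2.INTER_CUBIC))
E
```

```text
far end x 0.13273387975751746
far end x 0.13288640908817895
near end -0.0667 0.0149
near end bottom -0.0679 -0.0229
near end low -0.0704 0.0172
clipbTop l 0.0514 0.0233
clipb r 0.05 -0.0185
clipa l -0.0368 0.0233
clipa r -0.0337 -0.017
contact 0.0796 0.0045
clipb base front 0.0425 0.006
clipa block back -0.0282 0.0035
```

View pics/sc.png

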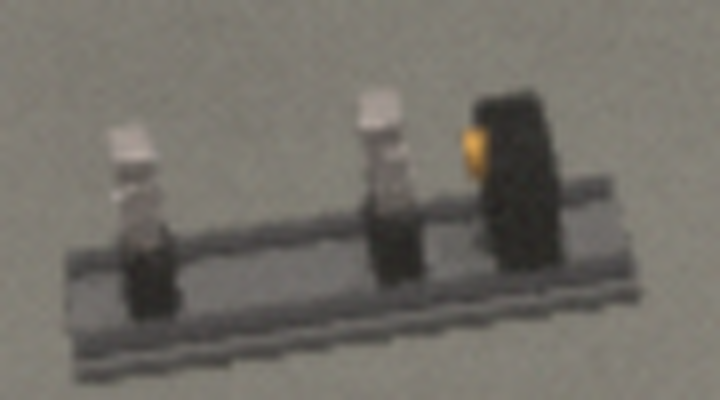

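View pics/sd.png

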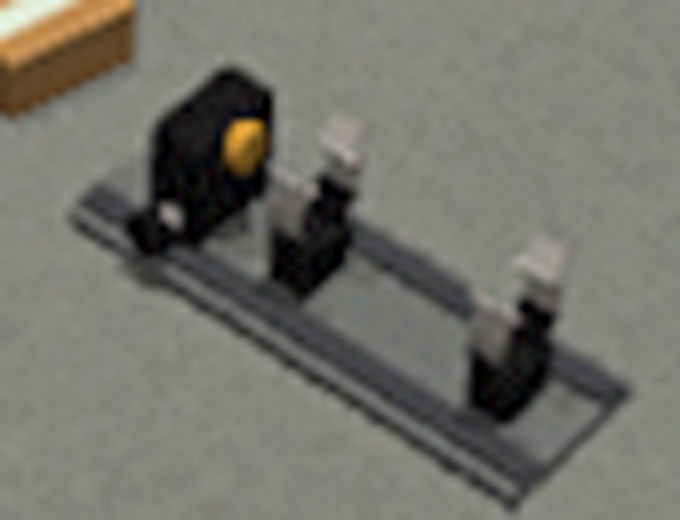

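>>> {"fn": "arm_command", "kwargs": {"moves": [[[1,0,-0.18,0.3,0],[1,0,0,0,0],[1,0,0,0,0],[1,0,0,0,0]]]}}

```text
clock: 8.02
position: [0.5265, -0.1925, 0.1778]
ee_rot: [0.404, 0.58, -0.404, 0.58]
ft_force: [0.5, 0.3, -1.7]
grip_width: 0.304
```

Run:
```python
from h import *
o=manip.get_obs();W=manip.camera_info('wrist');Q=R.from_quat(o['ee_rot']).as_matrix()
im=manip.camera('wrist');save('w6',im);print(o['clock'],o['position'],manip.get_obs()['position'],o['ft_force'])
cv2.imwrite('pics/w6z.png',cv2.resize(im[10:160,190:350,::-1],None,fx=4,fy=4,interpolation=cv2.INTER_CUBIC))
np.savez('w6.npz',pose=W['pose'],p=o['position'],Q=Q)
```

```text
8.0167 [ 0.52646654 -0.19247135  0.17775406] [ 0.5265205  -0.19225313  0.17769252] [ 0.46663452  0.3426564  -1.71944353]
```

View pics/w6z.png

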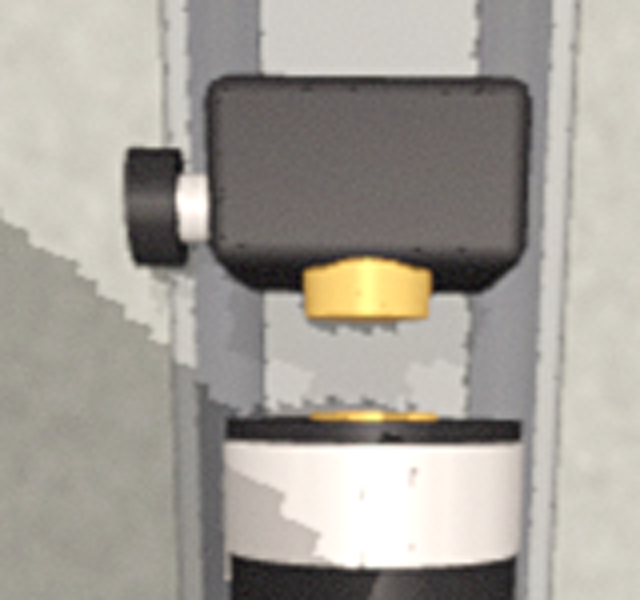

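Run:
```python
from h import *
f=np.load('w6.npz');W=manip.camera_info('wrist');W['pose']=f['pose']
tf=lambda p:f['Q'].T@(p-f['p'])
g=lambda x,y:(10+y/4,190+x/4)
for nm,px,z in (('contact low',g(366,318),.041),('contact side',g(366,290),.05),('block L',g(212,150),.06),('block R',g(527,150),.06),('railL out',g(160,100),.008),('railR out',g(578,100),.008),('block back',g(366,80),.06),('block front',g(366,250),.058),('tail low',g(373,415),.0),):
    print(nm,tf(atz(W,px,z)).round(4))
```

```text
contact low [ 0.1368 -0.0022 -0.0838]
contact side [ 0.1278 -0.0022 -0.0871]
block L [ 0.1178 -0.0227 -0.1038]
block R [ 0.1178  0.0193 -0.1038]
railL out [ 0.1697 -0.0369 -0.1203]
railR out [ 0.1698  0.0334 -0.1203]
block back [ 0.1178 -0.0022 -0.1122]
block front [ 0.1198 -0.0022 -0.0917]
tail low [ 0.1778 -0.001  -0.0692]
```

>>> {"fn": "arm_command", "kwargs": {"moves": [[[1,0.4,0,0,0],[1,0.5,0,0,0],[1,0.5,0,0,0],[1,0.3,0,0,0],[1,0,0,0,0],[1,0,0,0,0]]], "force": 100}}

```text
clock: 8.57
position: [0.526, -0.1921, 0.1343]
ee_rot: [0.404, 0.581, -0.404, 0.58]
ft_force: [0.6, -0.7, -2.9]
grip_width: 0.294
```

Run:
```python
from h import *
o=manip.get_obs();print(o['clock'],o['position'],o['ft_force'],o['torque'])
for c in ['wrist','side']: save(c+'7',manip.camera(c))
im=cv2.imread('pics/side7.png');cv2.imwrite('pics/side7z.png',cv2.resize(im[170:290,260:390],None,fx=5,fy=5,interpolation=cv2.INTER_CUBIC))
```

```text
8.5667 [ 0.52604067 -0.19212261  0.13428801] [ 0.64712507 -0.68621474 -2.85502826] [0.03022341 0.00896285 0.04269827]
```

View pics/side7z.png

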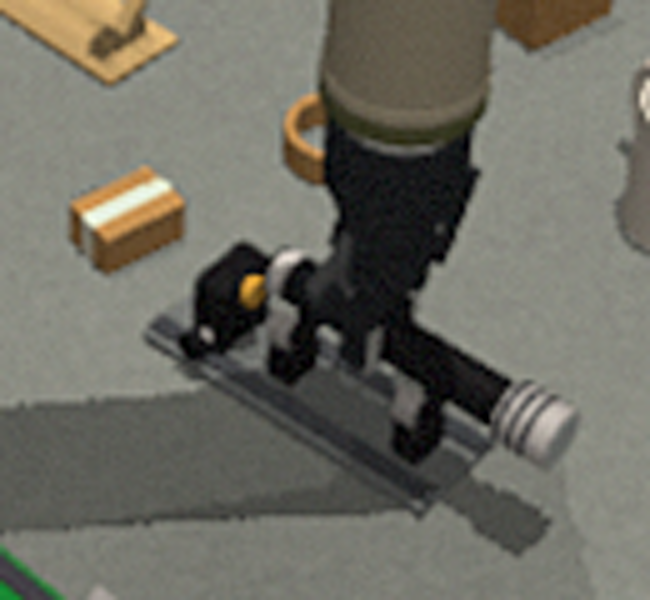

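View pics/wrist7.png

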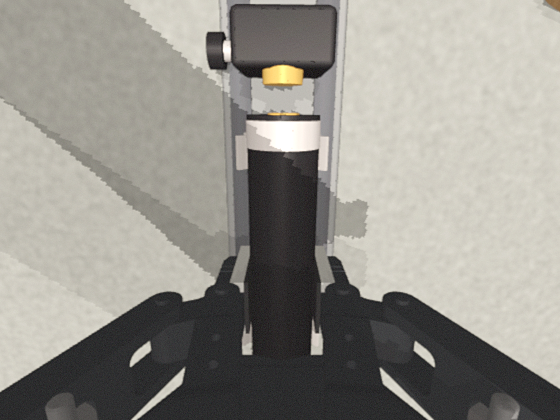

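>>> {"fn": "arm_command", "kwargs": {"moves": [[[1,0.12,0,0,0],[1,0.12,0,0,0],[1,0.12,0,0,0],[1,0.1,0,0,0],[1,0,0,0,0]]]}}

```text
clock: 9.08
position: [0.5268, -0.1927, 0.1241]
ee_rot: [0.404, 0.58, -0.404, 0.581]
ft_force: [-1.3, -2.4, 3.0]
grip_width: 0.295
```

>>> {"fn": "arm_command", "kwargs": {"moves": [[[1,0.1,0,0,0],[1,0.1,0,0,0],[1,0,0,0,0]]]}}

```text
clock: 9.33
position: [0.5264, -0.1926, 0.1186]
ee_rot: [0.404, 0.58, -0.404, 0.581]
ft_force: [-0.5, -2.9, 0.2]
grip_width: 0.293
```

>>> {"fn": "arm_command", "kwargs": {"moves": [[[1,0.1,0,0,0],[1,0.1,0,0,0],[1,0,0,0,0]]]}}

```text
clock: 9.58
position: [0.5259, -0.1921, 0.1127]
ee_rot: [0.404, 0.581, -0.404, 0.58]
ft_force: [-0.0, -1.5, -5.7]
grip_width: 0.298
```

>>> {"fn": "arm_command", "kwargs": {"moves": [[[1,0.08,0,0,0],[1,0.06,0,0,0],[1,0,0,0,0]]]}}

```text
clock: 9.83
position: [0.5259, -0.1919, 0.1092]
ee_rot: [0.404, 0.581, -0.404, 0.58]
ft_force: [-0.5, -1.2, -9.0]
grip_width: 0.296
```

>>> {"fn": "arm_command", "kwargs": {"moves": [[[1,0.06,0,0,0],[1,0.04,0,0,0],[1,0,0,0,0]]]}}

```text
clock: 10.08
position: [0.5259, -0.1923, 0.1073]
ee_rot: [0.404, 0.581, -0.404, 0.58]
ft_force: [-4.5, 0.0, -5.0]
grip_width: 0.291
```

Run:
```python
from h import *
o=manip.get_obs();print(o['clock'],o['position'],o['ft_force'],o['torque'])
for c in ['wrist','side','scene']: save(c+'8',manip.camera(c))
im=cv2.imread('pics/side8.png')[170:290,260:390];i2=cv2.imread('pics/scene8.png')[170:290,160:290]
cv2.imwrite('pics/z8.png',np.hstack([cv2.resize(x,None,fx=3,fy=3,interpolation=cv2.INTER_CUBIC) for x in (im,i2)]))
```

```text
10.0833 [ 0.52590364 -0.1922762   0.10732925] [-4.54074358e+00  3.69019626e-03 -4.99151908e+00] [-0.14459599  0.67633985 -0.01221202]
```

View pics/z8.png

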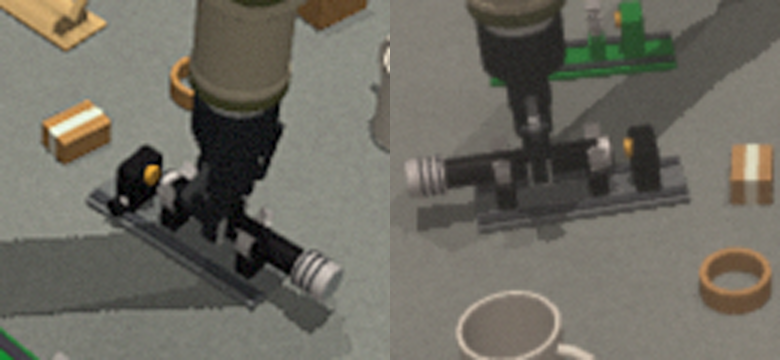

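View pics/wrist8.png

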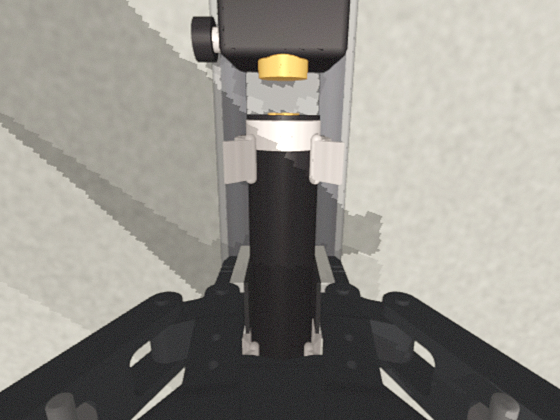

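>>> {"fn": "arm_command", "kwargs": {"moves": [[[1,0.04,-0.02,0,0],[1,0.03,0,0,0],[1,0,0,0,0]]]}}

```text
clock: 10.48
position: [0.5257, -0.1928, 0.1067]
ee_rot: [0.404, 0.58, -0.404, 0.58]
ft_force: [-10.1, -0.8, 7.2]
grip_width: 0.296
```

>>> {"fn": "arm_command", "kwargs": {"moves": [[[0.5,0,0,0,0],[0.5,0,0,0,0],[0.45,0,0,0,0],[0.45,0,0,0,0]]]}}

```text
clock: 10.82
position: [0.5267, -0.1922, 0.1063]
ee_rot: [0.404, 0.58, -0.403, 0.581]
ft_force: [0.4, -0.9, -0.6]
grip_width: 0.55
```

Run:
```python
from h import *
o=manip.get_obs();W=manip.camera_info('wrist');print(o['clock'],o['position'],o['ft_force'],o['torque'],o['grip_width'])
save('w9',manip.camera('wrist'))
```

```text
10.8167 [ 0.52669753 -0.19220506  0.10630365] [ 0.42306744 -0.91640948 -0.63977922] [-0.04229569 -0.00677038 -0.01481643] 0.5500968547516242
```

View pics/w9.png

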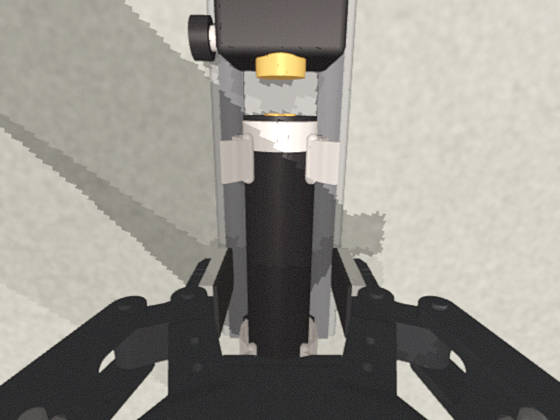

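>>> {"fn": "arm_command", "kwargs": {"moves": [[[0.45,0,-0.05,0,0],[0.45,0,0,0,0],[0.8,0,0,0,0],[1,0,0,0,0],[1,0,0,0,0],[1,0,0,0,0],[1,0,0,0,0]]], "force": 45}}

```text
clock: 11.45
position: [0.5254, -0.1926, 0.1062]
ee_rot: [0.404, 0.58, -0.403, 0.581]
ft_force: [2.9, 1.6, 1.2]
grip_width: 0.308
```

>>> {"fn": "arm_command", "kwargs": {"moves": [[[1,0,0,-0.04,0],[1,0,0,-0.04,0],[1,0,0,-0.04,0],[1,0,0,-0.04,0]]]}}

```text
clock: 11.78
position: [0.5242, -0.1899, 0.1063]
ee_rot: [0.404, 0.579, -0.404, 0.581]
ft_force: [6.7, -2.9, -1.7]
grip_width: 0.313
```

>>> {"fn": "arm_command", "kwargs": {"moves": [[[1,0,0.015,-0.04,0],[1,0,0,-0.04,0],[1,0,0,-0.04,0],[1,0,0,-0.04,0]]]}}

```text
clock: 12.12
position: [0.523, -0.1862, 0.1063]
ee_rot: [0.404, 0.579, -0.404, 0.581]
ft_force: [5.6, -4.1, -2.1]
grip_width: 0.306
```

```bash
cat > m.py <<'E'
from h import *
import sys
o=manip.get_obs();d=-R.from_quat(o['ee_rot']).as_matrix()[:,2]
p0=np.array([.5254,-.1926,.1062])
print(o['clock'],'adv mm',round(1000*(o['position']-p0)@d,2),'F along',round(o['ft_force']@d,2),o['ft_force'].round(1),o['position'].round(4))
n=sys.argv[1] if len(sys.argv)>1 else None
if n:
    im=manip.camera('wrist');save(n,im);cv2.imwrite('pics/'+n+'z.png',cv2.resize(im[0:150,190:350,::-1],None,fx=4,fy=4,interpolation=cv2.INTER_CUBIC))
E
python3 m.py w10
```

```text
12.1167 adv mm 6.81 F along -5.75 [ 5.6 -4.1 -2.1] [ 0.523  -0.1862  0.1063]
```

View pics/w10z.png

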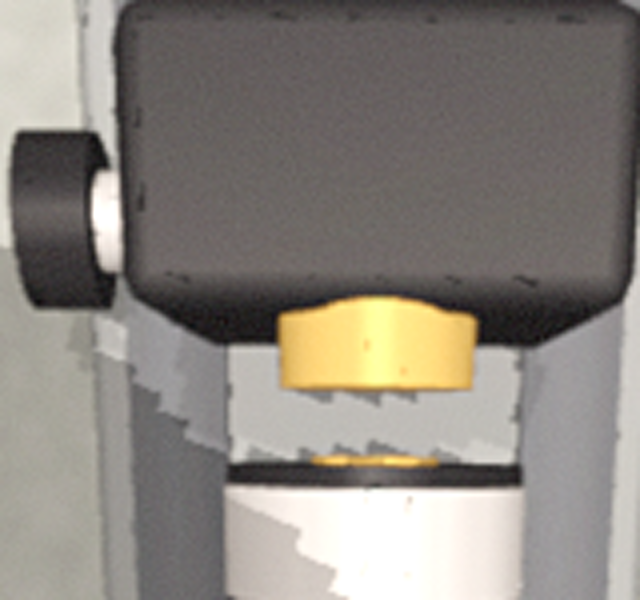

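>>> {"fn": "arm_command", "kwargs": {"moves": [[[1,0,0.01,-0.04,0],[1,0,0,-0.04,0],[1,0,0,-0.04,0],[1,0,0,-0.04,0],[1,0,0,-0.03,0]]]}}

```text
clock: 12.58
position: [0.5215, -0.1818, 0.1062]
ee_rot: [0.404, 0.579, -0.404, 0.581]
ft_force: [4.4, -4.2, -1.1]
grip_width: 0.313
```

```bash
python3 m.py w11
```

```text
12.5833 adv mm 11.48 F along -5.45 [ 4.4 -4.2 -1.1] [ 0.5215 -0.1818  0.1062]
```

View pics/w11z.png

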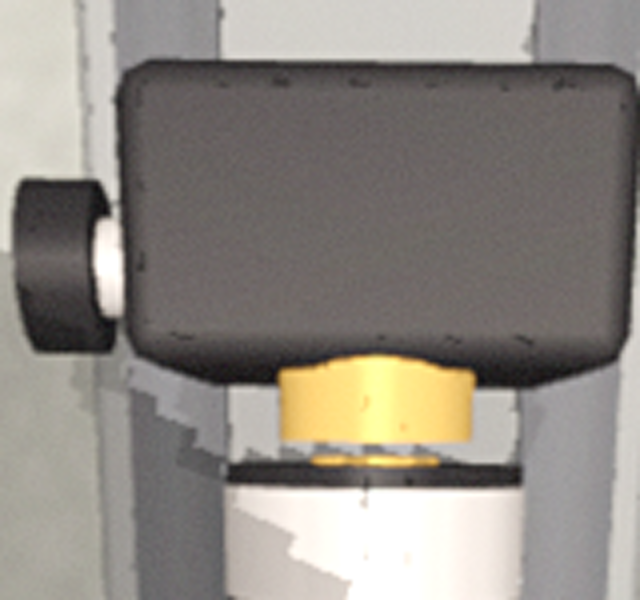

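>>> {"fn": "arm_command", "kwargs": {"moves": [[[1,0,0,-0.03,0],[1,0,0,-0.03,0],[1,0,0,-0.03,0],[1,0,0,-0.03,0]]]}}

```text
clock: 12.97
position: [0.5204, -0.1791, 0.1062]
ee_rot: [0.404, 0.579, -0.404, 0.581]
ft_force: [4.9, -4.0, -1.9]
grip_width: 0.305
```

```bash
python3 m.py
```

```text
12.9667 adv mm 14.37 F along -5.47 [ 4.9 -4.  -1.9] [ 0.5204 -0.1791  0.1062]
```

>>> {"fn": "arm_command", "kwargs": {"moves": [[[1,0,0,-0.02,0],[1,0,0,-0.02,0]]]}}

```text
clock: 13.13
position: [0.5201, -0.1782, 0.1062]
ee_rot: [0.404, 0.579, -0.404, 0.581]
ft_force: [5.2, -5.1, -1.1]
grip_width: 0.31
```

```bash
python3 m.py w12
```

```text
13.1333 adv mm 15.35 F along -6.63 [ 5.2 -5.1 -1.1] [ 0.5201 -0.1782  0.1062]
```

View pics/w12z.png

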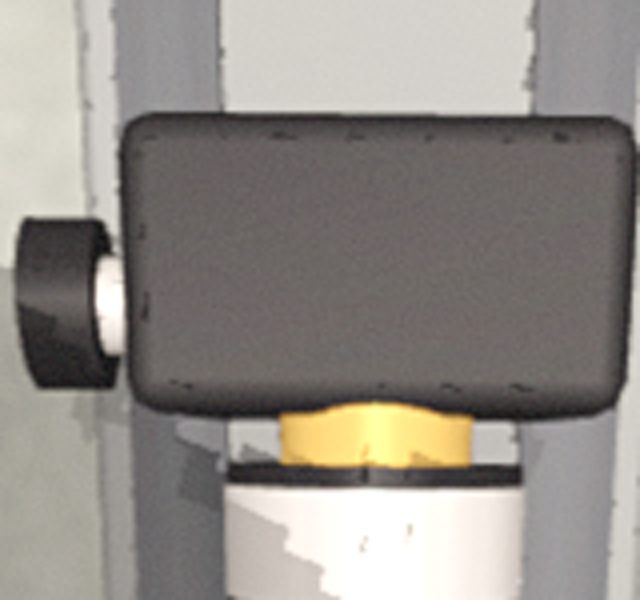

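>>> {"fn": "arm_command", "kwargs": {"moves": [[[1,0,0,-0.02,0],[1,0,0,-0.02,0]]]}}

```text
clock: 13.35
position: [0.5198, -0.1773, 0.1062]
ee_rot: [0.404, 0.579, -0.404, 0.581]
ft_force: [5.8, -4.2, -2.2]
grip_width: 0.314
```

```bash
python3 m.py
```

```text
13.35 adv mm 16.3 F along -5.91 [ 5.8 -4.2 -2.2] [ 0.5198 -0.1773  0.1062]
```

>>> {"fn": "arm_command", "kwargs": {"moves": [[[1,0,0,-0.02,0],[1,0,0,-0.02,0]]]}}

```text
clock: 13.52
position: [0.5195, -0.1764, 0.1062]
ee_rot: [0.404, 0.579, -0.404, 0.581]
ft_force: [5.8, -4.9, -3.0]
grip_width: 0.315
```

```bash
python3 m.py
```

```text
13.5167 adv mm 17.27 F along -6.57 [ 5.8 -4.9 -3. ] [ 0.5195 -0.1764  0.1062]
```

>>> {"fn": "arm_command", "kwargs": {"moves": [[[1,0,0,-0.02,0]]]}}

```text
clock: 13.6
position: [0.5193, -0.176, 0.1063]
ee_rot: [0.404, 0.579, -0.404, 0.581]
ft_force: [6.1, -6.3, -3.6]
grip_width: 0.316
```

```bash
python3 m.py w13
```

```text
13.6 adv mm 17.69 F along -8.02 [ 6.1 -6.3 -3.6] [ 0.5193 -0.176   0.1063]
```

View pics/w13z.png

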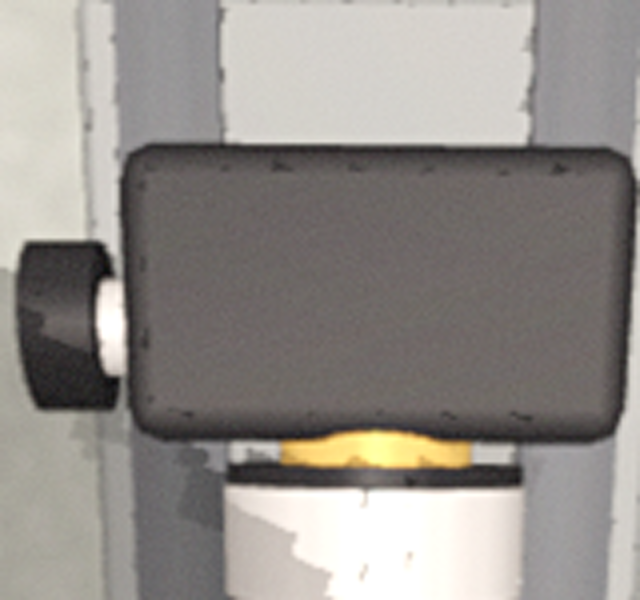

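>>> {"fn": "arm_command", "kwargs": {"moves": [[[1,0,0,-0.02,0]]]}}

```text
clock: 13.73
position: [0.5193, -0.1758, 0.1063]
ee_rot: [0.404, 0.579, -0.404, 0.582]
ft_force: [8.0, -8.1, -4.8]
grip_width: 0.308
```

```bash
python3 m.py
```

```text
13.7333 adv mm 17.85 F along -10.32 [ 8.  -8.1 -4.8] [ 0.5193 -0.1758  0.1063]
```

>>> {"fn": "arm_command", "kwargs": {"moves": [[[1,0,0,-0.02,0]]]}}

```text
clock: 13.82
position: [0.5192, -0.1757, 0.1063]
ee_rot: [0.404, 0.579, -0.404, 0.582]
ft_force: [8.7, -8.2, -6.5]
grip_width: 0.312
```

```bash
python3 m.py
```

```text
13.8167 adv mm 18.02 F along -10.69 [ 8.7 -8.2 -6.5] [ 0.5192 -0.1757  0.1063]
```

>>> {"fn": "arm_command", "kwargs": {"moves": [[[1,0,0,-0.015,0]]]}}

```text
clock: 13.9
position: [0.5191, -0.1756, 0.1063]
ee_rot: [0.404, 0.578, -0.405, 0.582]
ft_force: [8.8, -9.9, -6.0]
grip_width: 0.313
```

```bash
python3 m.py w14
```

```text
13.9 adv mm 18.09 F along -12.32 [ 8.8 -9.9 -6. ] [ 0.5191 -0.1756  0.1063]
```

>>> {"fn": "arm_command", "kwargs": {"moves": [[[0.8,0,0,0,0],[0.5,0,0,0,0],[0.4,0,0,0,0],[0.4,0,0,0,0],[0.3,0,0,0,0]]]}}

```text
clock: 14.37
position: [0.5178, -0.173, 0.1056]
ee_rot: [0.404, 0.581, -0.404, 0.58]
ft_force: [0.4, 0.5, 0.1]
grip_width: 0.696
```

```bash
python3 m.py w15
```

```text
14.3667 adv mm 20.97 F along 0.29 [0.4 0.5 0.1] [ 0.5178 -0.173   0.1056]
```

View pics/w14z.png

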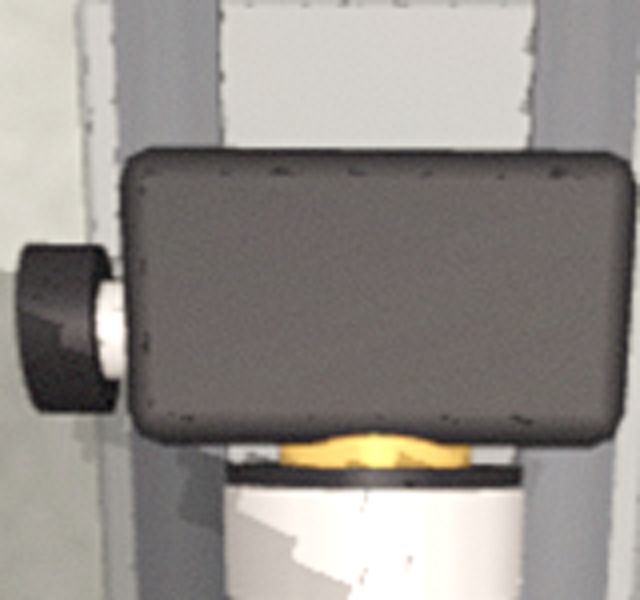

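View pics/w15z.png

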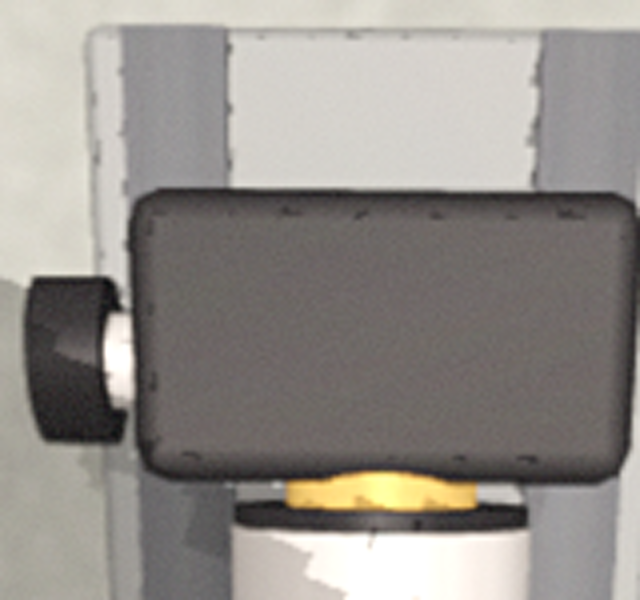

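View pics/w15.png

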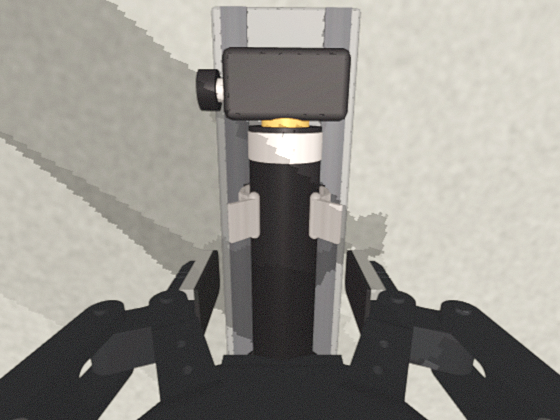

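>>> {"fn": "arm_command", "kwargs": {"moves": [[[0.2,-0.2,0,0,0],[0.2,-0.4,0,0,0],[0.2,-0.8,0,0,0],[0.2,-1,0,0,0],[0.2,-1,0,0,0],[0.2,-1,0,0,0],[0.2,-0.6,0,0,0],[0.2,0,0,0,0],[0.2,0,0,0,0]]]}}

```text
clock: 15.17
position: [0.5186, -0.1733, 0.2323]
ee_rot: [0.404, 0.58, -0.403, 0.581]
ft_force: [0.3, 0.4, -0.3]
grip_width: 0.798
```

Run:
```python
from h import *
o=manip.get_obs();W=manip.camera_info('wrist');print(o['clock'],o['position'],o['ft_force'])
for c in ['wrist','scene','side']: save(c+'16',manip.camera(c))
im=cv2.imread('pics/wrist16.png');cv2.imwrite('pics/w16z.png',cv2.resize(im[40:340,190:390],None,fx=3,fy=3,interpolation=cv2.INTER_CUBIC)[:600])
im=cv2.imread('pics/side16.png')[170:290,260:390];i2=cv2.imread('pics/scene16.png')[170:290,160:290]
cv2.imwrite('pics/z16.png',np.hstack([cv2.resize(x,None,fx=3,fy=3,interpolation=cv2.INTER_CUBIC) for x in (im,i2)]))
```

```text
15.1667 [ 0.51855178 -0.17332793  0.23226074] [ 0.26470227  0.42262515 -0.32493154]
```

View pics/wrist16.png

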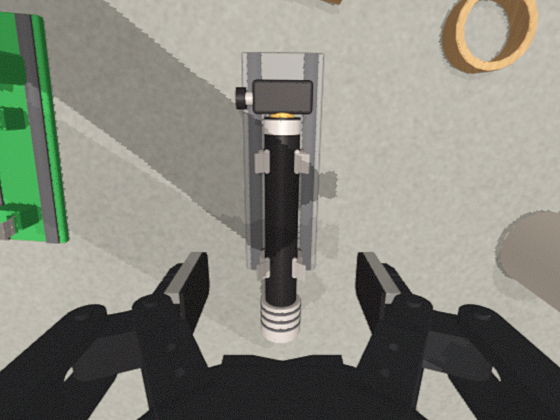

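View pics/z16.png

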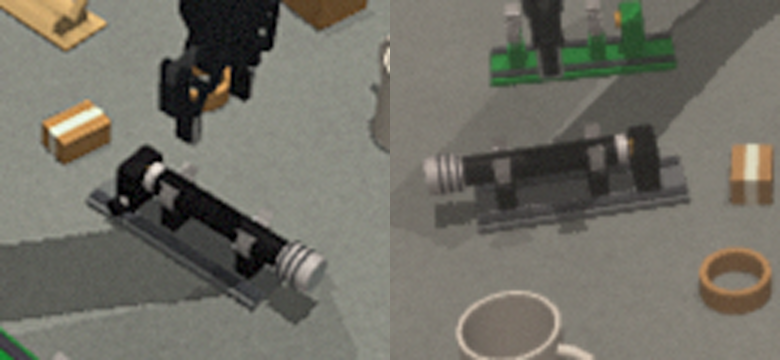

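View pics/scene16.png

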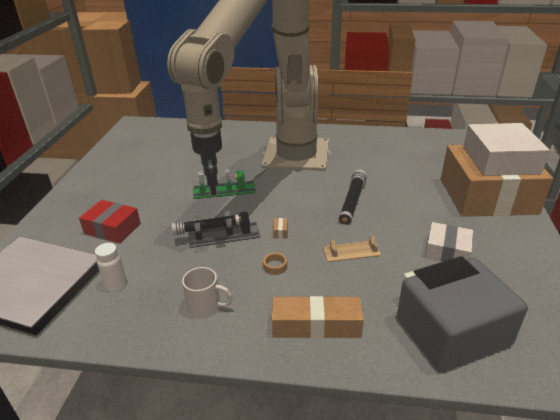

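```bash
python3 -c "
from workcell import manip
print(manip.hand_in(), manip.get_obs()['clock'])"
```

```text
the job is handed in; nothing more can be done
the job is handed in; nothing more can be done
```

The torch is on charge: I clipped it into the grey cradle, slid it until its tail pushed the sprung contact to its stop, let go and handed the job in. It took about 15 s of the 48 s allowed.

**Pressing in:** I took the smaller torch from the rest and pressed it between the clips with its tail about 14 mm clear of the contact. It seated at the expected height. The highest upward reading on the cradle was about 7 N, with about 10 N sideways. I only read forces between small steps, so a brief peak could have been higher. Before sliding I opened the jaws once and re-gripped, to take off a 1.2 mm sideways offset.

**Sliding:** It slid at a steady 5–6 N. The contact was touched at about 14 mm. At about 18 mm the force rose to 12 N in all with hardly any further movement. That puts about 6–7 N on the stop, below its 15 N limit.

**Last checks:**
- The pictures show both clips round the body, the tail against the pressed-in contact, and the gripper clear with about zero force.
- I saw nothing else moved on the bench.
- After release the exposed length of the contact measured 28 px against 26 px before, a difference of about 0.2 mm. I put this down to the changed viewpoint but could not measure it more finely.
- My estimates of the cradle's position along its length differed by up to 4 mm. I used a middle value, so the torch's starting position in the clips is known only to about 2 mm.

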